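# Dock the test-plate carrier in the strip reader and start it

### The job

Load the strip reader: with a fingertip, slowly push the blue carrier along its rails from its rear ledge, away from the reader's open end and under the bridge, until you feel it drop down into its locating notches and sit flat and fully down; then press the green start button right down and let it come up. Only push: do not lift the carrier or force it, keep off the test plate that rides in it, do not press the button before the carrier is seated, and leave the three bottles standing where they are.

Things in the scene. Friction and masses are not known exactly. Their poses are not given: they have to be found in the camera images.
- reader: white bench-top strip reader, fixed, 310 mm long (x -150 to 160 mm), 150 mm wide, plus a console (x -145 to 0, y -74 to -138 mm, top 40 mm up). Origin on the worktop under the track's centre line; x points along the track into the machine from its open end, z up
- rail_mid (a point): point on the track's centre line at the height of the rail tops, 34 mm above the worktop, at reader x = 45 mm. Two aluminium rails 14 mm wide run along reader x at y = +-37 mm; each has two notches, 14 mm long and 6.5 mm deep, centred 55 mm before and behind this point. Side guides at y = +-53.5 to 59.5 mm, tops 48 mm above the worktop
- bridge (a point): centre of the white scanner bridge's underside, 66 mm above the worktop at reader x = 77 mm; the bridge is 45 mm long (x), 147 mm wide, its top 94 mm up. Behind it stands the electronics box, reader x = 132 to 160 mm, 84 mm high
- carrier: blue board 140 x 104 x 8 mm, loose, about 0.35 kg, on four black feet 10 mm long at x = +-55 mm, which slide on the rails (1 to 1.5 N moves it). Origin under its centre, level with the feet's undersides; x into the reader, z up; board top 13 mm above the origin. It starts 45 to 85 mm short of home
- home (a point): where the carrier's origin lies once home: reader x = 45 mm (play +-2 mm), 29 mm above the worktop. While the carrier slides its origin is 34 mm up; it drops 5 mm when the four feet meet the four notches, whose far walls then stop it. Pushed fast it can skip over the notches
- push_face (a point): centre of the rear face of the carrier's push ledge: an upright 74 mm wide, 10 mm thick, flush with the board's rear edge, 13 to 35 mm above the carrier's origin (this point at 24 mm, x = -70 mm); push it in the carrier's +x
- nest (a point): centre of the floor of the shallow nest on the carrier's top, 24 mm ahead of the carrier's origin and 13 mm above it; rim 3 mm high with 1.5 mm of play round the plate
- test_plate: white test plate 67 x 52 x 5 mm lying loose in the carrier's nest, not to be touched; origin at the centre of its underside, z up
- start (a joint): travel of the green start button, 0 = up, 0.005 m = fully down; a spring raises it, about 1.5 N begins to move it and 5 N holds it fully down
- start_top (a point): centre of the top of the green start button (22 mm across, in a grey collar 38 mm across) on the reader's console, 57 mm above the worktop; press straight down
- wash_bottle: bystander: white bottle with green cap, 54 mm across, 118 mm high, origin at the centre of its foot
- dropper_red: bystander: small white bottle with red cap, 27 mm across, 66 mm high, origin at the centre of its foot
- dropper_blue: bystander: small white bottle with blue cap, 27 mm across, 66 mm high, origin at the centre of its foot

How it is judged:
On the way, in this order (a step that is already met when the one before it is completed fails the run):
1. the carrier has dropped into its notches and lies flat (z of carrier in the frame of reader below 0.0305 m and x of carrier in the frame of reader between 0.041 and 0.049 m and angle between carrier's own z axis and vertical below 0.02 rad), for 0.2 s.
2. the start button is pressed right down (value of joint start above 0.004 m), for 0.05 s.
At the end, for the whole second after the job is handed in: carrier down in all its notches: origin at most 30.5 mm above the worktop (29 is fully down), within 4 mm of home along the track, level within 0.02 rad, at rest; test plate still in its nest within 5 mm; start button, pressed at least 4 of its 5 mm after seating, is up again (all of step 1 and horizontal distance between test_plate and nest below 0.005 m and z of test_plate in the frame of nest below 0.0025 m and linear speed of carrier below 0.01 m/s and value of joint start below 0.001 m); the robot touches nothing.
It fails at once if the carrier is lifted or tipped off its rails (z of carrier in the frame of reader above 0.042 m or angle between carrier's own z axis and vertical above 0.12 rad).
It fails at once if the carrier is forced (more than 40 N from the robot) (contact force between the fingers and carrier above 40 N).
It fails at once if the robot touches the test plate (contact force between any of the fingers, the arm and test_plate above 0.3 N).
It fails at once if the start button is pressed before the carrier is seated (value of joint start above 0.0025 m and not (z of carrier in the frame of reader below 0.0305 m and x of carrier in the frame of reader between 0.041 and 0.049 m and angle between carrier's own z axis and vertical below 0.02 rad)).
It fails at once if a bottle is knocked over or shoved more than 20 mm (angle between any of wash_bottle, dropper_red, dropper_blue's own z axis and vertical above 0.4 rad or distance of any of wash_bottle, dropper_red, dropper_blue from where it was at the start of the episode above 0.02 m).
It also fails if it takes over 46 s, if anything falls off the work surface, if the arm or the gripper's body presses on something with over 40 N, if the wrist force passes 120 N, or if a joint passes its speed limit or range.

### The arm

A 6-joint arm with a two-finger parallel gripper is mounted at the origin on a cart in front of the work surface, level with it; the furniture and walls round the work are solid. World frame = base frame: x ahead of the robot, y to its left, z up, the work surface at z = 0. Lengths are in m, angles in rad, forces in N, time in s.
With the tool pointing down it reaches from about 0.35 to 0.875 m from the base axis. Payload 4.2 kg.
Tool frame: the origin (TCP) lies on the centre line of the jaws, within the pads' length; the fingertips stand 14 mm ahead of it and the grasp point (between the pads) lies 5 mm behind it; y points along the fingers, x is the direction in which the jaws open and shut, and the axes are right-handed (so a half turn about y gives the same grasp; the last joint's range is limited). The gripper opens to 87 mm and grips with 3 to 60 N. Pads are 19 mm wide; open, the fingers measure 117 mm over their backs; the gripper's body (75 mm by 190 mm) begins 51 mm behind the grasp point.
Start: joints at [-1.06, 0.385, 0.008, 0, -1.194, -0.259], TCP at [0.156, -0.605, 0.237] pointing down, gripper open.
Joint ranges: [-3.14, 3.14], [-1.21, 2.06], [-1.07, 1.41], [-3.16, 2.05], [-2.99, -0.16], [-3.1, 3.1]. Speed limits (rad/s): [2.79, 2.79, 3.14, 3.14, 3.14, 3.14].

### API

Orientations are given as a unit quaternion [w, x, y, z].
In Python, from cell import r gives the robot as it stands. The module is installed in compiled form; this text tells all that it offers.
- The arm moves only by the shell command python3 -m jog 'ROWS' [OPENING] [FORCE]. ROWS is JSON, a list of rows, each a list of 4 numbers: the shift along the tool's x, y, z in cm, then the turn about the tool's y in degrees. A call has 1 to 5 rows; each row shifts and turns the commanded pose from where the row before left it, along the tool's axes as they then stand; what a row does not reach is not made up. A row lasts 1/10 s, in which the tool goes at most 50 mm and 8.59 degrees, less where a joint would pass 70% of its speed; a pose out of reach is approached as far as the arm can. A call with a gripper value outside its range is refused whole. OPENING is the closure, from 0 (fully open) to 1 (shut), set as the call begins (- or left out, the last holds). The fingers move at their own pace and stop on an object; FORCE is the grip in N (left out, the last holds). Time passes only in rows, so rows that do not move let the fingers close. It gives the time, the measured TCP pose, the force and the opening at its end, in the units of the state.
- r.get_state(): the state, without advancing time (a new reading comes with each control period).
- r.snapshot(name): name is "scene" or "top" or "wrist"; returns the picture (384x512x3 uint8, red, green, blue); there is no depth.
- r.camera_model(name): a dict with "fx", "fy", "cx", "cy" (pixels), "dist" ([k1, k2, p1, p2, k3] as OpenCV has them; the pictures are not rectified), "world_from_camera" (4x4, takes a point from camera to world coordinates). Camera axes: x right, y down, z forward; pixel columns grow to the right and rows downward; lengths in m; the calibration is good to about 2 mm. A picture is of the moment at which its call begins: read the wrist's pose just before it. camera_model takes no time and is no camera call; for the wrist camera it gives the pose at the moment of the call.
- r.close_job(): hands the job in, once; it reports no verdict.
Trained networks look in the newest picture that a camera, given by its name, has taken for a name from the list of things; names that differ only in an ending like _2 or _b are one class to them, and where a whole thing is asked for, a point or a joint stands for the part that bears it (a point fixed in the world has none). Each returns a list of dicts, best first, with "score" (0 to 1); they miss things now and then, are a little off and sometimes report something else, mostly with a low value. They report only what shows in the picture. A call takes as long as a camera call.
- r.recognise(camera, query): "position" ([x, y, z] in m, in the coordinates of the camera as it stood for that picture, good to about 4 mm: the middle of the surface that is visible of it).
- r.trace(camera, query): "region" (384x512 bool, what is visible of it).
- r.place_of(camera, query): "position" ([x, y, z] in m, in the coordinates of the camera as it stood for that picture, good to about 4 mm: a listed point, or the origin of a listed thing).
The state is a dict: "t": time; "joint_pos": joint angles; "dq": joint speeds; "joint_efforts": joint torques, N m; "ee_pos": TCP position; "orientation": TCP orientation; "ft_force": force on the tool from outside, world axes, zero at the start; "torque": the same for the moment, N m; "grip_width": finger opening in m.
Only numpy, scipy, OpenCV 4.12 (cv2) and the standard library are available. Lean on these libraries where they do the work, as an engineer would, in place of code of your own. Each camera call takes 0.05 s, during which the arm holds its last target.

## Working session

There is one attempt and no reset: what is moved stays moved. The work goes in short steps, Python scripts to look and compute and a shell command to move; the robot and the scene stay as the last step left them, time stands still between calls to the robot, and variables do not carry over. Pictures are saved under pics/ and viewed, and the job is handed in when it is done.

```bash
mkdir -p pics
cat > h.py <<'E'
import numpy as np, cv2
from cell import r
from scipy.spatial.transform import Rotation as R
def snap(c,n):
    M=np.array(r.camera_model(c)["world_from_camera"]); im=r.snapshot(c); cv2.imwrite(f"pics/{n}.png",im[:,:,::-1]); return M
def W(M,p): return (M[:3,:3]@np.array(p)+M[:3,3])
def Rt():
    q=r.get_state()["orientation"]; return R.from_quat([q[1],q[2],q[3],q[0]]).as_matrix()
E
python3 - <<'E'
from h import *
np.set_printoptions(precision=4,suppress=True)
s=r.get_state(); print(s["t"],s["ee_pos"],s["grip_width"]); print(Rt())
for c in ("scene","top"):
    M=snap(c,c+"0"); 
    for q in ("reader","rail_mid","bridge","carrier","home","push_face","nest","start_top","wash_bottle","dropper_red","dropper_blue"):
        for d in r.place_of(c,q)[:2]: print(c,q,round(d["score"],2),W(M,d["position"]))
print(r.get_state()["t"])
E
```

```text
0.0 [ 0.1556 -0.6047  0.2355] 0.08720502502314713
[[-0.249  -0.0007 -0.9685]
 [ 0.9685  0.0021 -0.249 ]
 [ 0.0022 -1.      0.0001]]
scene reader 0.93 [0.5757 0.2931 0.0013]
scene rail_mid 0.92 [0.6148 0.3036 0.0315]
scene rail_mid 0.65 [0.575  0.2861 0.0471]
scene bridge 0.7 [0.6482 0.31   0.0669]
scene home 0.89 [0.6158 0.3006 0.0322]
scene push_face 0.75 [0.4798 0.2601 0.0603]
scene nest 0.66 [0.5707 0.284  0.0461]
scene start_top 0.61 [0.5009 0.1548 0.0608]
scene wash_bottle 0.6 [ 0.429  -0.1277  0.002 ]
scene wash_bottle 0.3 [0.481  0.2578 0.0605]
scene dropper_red 0.48 [ 0.5108 -0.0327  0.0004]
scene dropper_blue 0.59 [ 0.45   -0.0662 -0.0002]
top rail_mid 0.88 [0.6121 0.305  0.0364]
top bridge 0.62 [0.6457 0.3128 0.0668]
top bridge 0.53 [0.5673 0.2901 0.05  ]
top carrier 0.9 [0.5449 0.2835 0.035 ]
top home 0.91 [0.6125 0.2951 0.0288]
top push_face 0.83 [0.4794 0.2589 0.0608]
top nest 0.8 [0.573  0.2883 0.0418]
top nest 0.73 [0.6141 0.3038 0.0328]
top start_top 0.42 [0.502  0.1573 0.0612]
top wash_bottle 0.73 [ 0.4299 -0.1288 -0.0022]
top wash_bottle 0.69 [0.6158 0.2995 0.0278]
top dropper_red 0.5 [ 0.5145 -0.0278  0.001 ]
top dropper_red 0.48 [0.6132 0.3009 0.0286]
top dropper_blue 0.55 [ 0.4474 -0.063   0.0018]
1.2
```

View images.

View pics/scene0.png

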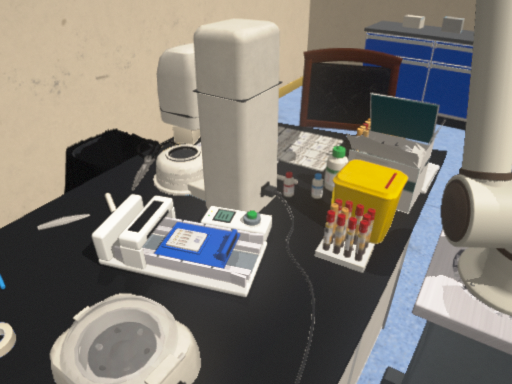

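View pics/top0.png

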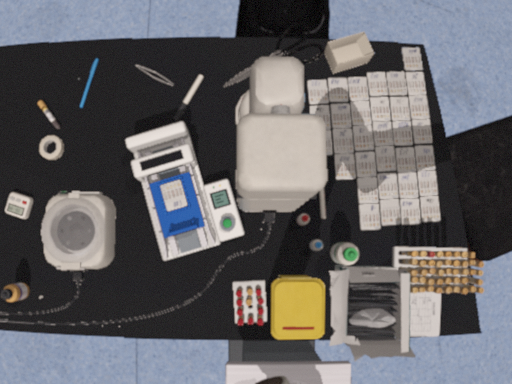

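Run:
```python
from h import *
im=cv2.imread("pics/top0.png"); cv2.imwrite("pics/topz.png",cv2.resize(im[110:350,110:370],None,fx=2.5,fy=2.5,interpolation=cv2.INTER_CUBIC))
im=cv2.imread("pics/scene0.png"); cv2.imwrite("pics/scz.png",cv2.resize(im[10:300,90:440],None,fx=2,fy=2,interpolation=cv2.INTER_CUBIC))
np.set_printoptions(precision=3,suppress=True)
for c in("scene","top"):
    m=r.camera_model(c);print(c,m["fx"],m["dist"],np.array(m["world_from_camera"]))
```

```text
scene 380.68562030676 [-0.084  0.     0.     0.     0.   ] [[-0.832 -0.293  0.471  0.142]
 [-0.555  0.455 -0.697  0.697]
 [-0.01  -0.841 -0.541  0.536]
 [ 0.     0.     0.     1.   ]]
top 411.4387724491257 [-0.15  0.    0.    0.    0.  ] [[ 0.007 -0.995  0.099  0.452]
 [-1.    -0.008 -0.008  0.114]
 [ 0.009 -0.099 -0.995  1.043]
 [ 0.     0.     0.     1.   ]]
```

View pics/topz.png

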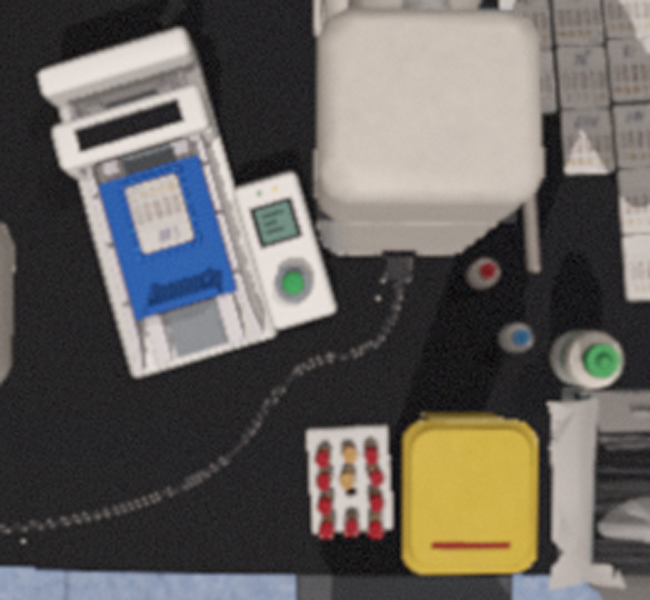

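View pics/scz.png

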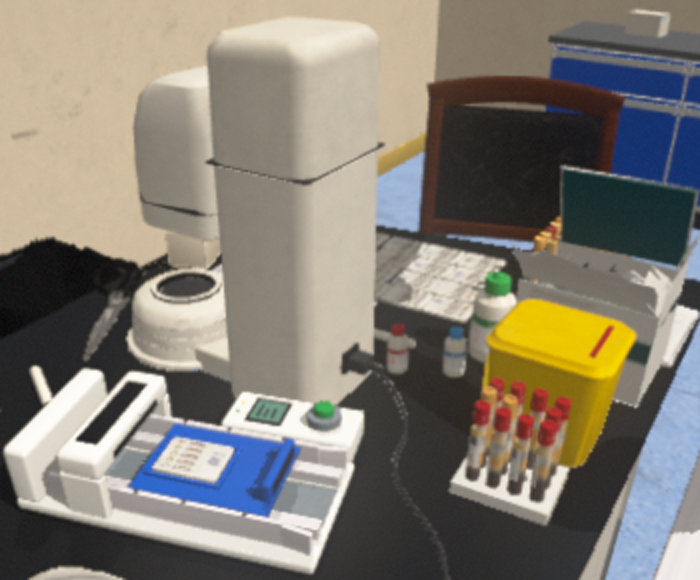

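```bash
cat >> h.py <<'E'
def ray(c,u,v):
    m=r.camera_model(c); K=np.array([[m["fx"],0,m["cx"]],[0,m["fy"],m["cy"]],[0,0,1.]])
    p=cv2.undistortPoints(np.array([[[u,v]]],float),K,np.array(m["dist"],float))[0,0]
    M=np.array(m["world_from_camera"]); return M[:3,3],M[:3,:3]@np.array([p[0],p[1],1])
def atz(c,u,v,z):
    o,d=ray(c,u,v); return o+d*(z-o[2])/d[2]
E
python3 - <<'E'
from h import *
np.set_printoptions(precision=3,suppress=True)
print("base",atz("top",240,211,0),atz("top",294,212,0),atz("scene",239,212,0))
for z in (.3,.35,.4): print(z,atz("top",240,196,z),atz("top",322,190,z),atz("scene",240,42,z))
print("yellow",atz("top",271,335,.15),atz("top",324,278,.15),"rack",atz("top",265,282,0.05))
f=lambda x,y,z:atz("top",110+x/2.5,110+y/2.5,z)
# reader edges: left base, right base
print("edge L",f(137,376,0.012),f(103,250,.048)); 
print("reader front corners",f(137,376,0.02),f(272,335,.02))
print("console", f(335,312,.04), f(272,328,.04),f(295,173,.04),f(238,188,.04))
print("ledge front/back top", f(140,316,.069),f(236,290,.069),"board top rear corner",f(140,318,.047),f(235,292,.047),f(101,187,.047),f(192,156,.047))
print("btn",f(293,284,.057))
E
```

```text
base [0.534 0.127 0.   ] [ 0.533 -0.011  0.   ] [0.575 0.101 0.   ]
0.3 [0.538 0.123 0.3  ] [ 0.55  -0.027  0.3  ] [ 0.827 -0.276  0.3  ]
0.35 [0.532 0.123 0.35 ] [ 0.544 -0.017  0.35 ] [ 0.682 -0.07   0.35 ]
0.4 [0.527 0.122 0.4  ] [ 0.537 -0.008  0.4  ] [0.536 0.136 0.4  ]
yellow [0.256 0.056 0.15 ] [ 0.378 -0.058  0.15 ] rack [0.36  0.065 0.05 ]
edge L [0.408 0.314 0.012] [0.531 0.343 0.048]
reader front corners [0.408 0.312 0.02 ] [0.45  0.178 0.02 ]
console [0.473 0.116 0.04 ] [0.457 0.177 0.04 ] [0.61  0.156 0.04 ] [0.594 0.212 0.04 ]
ledge front/back top [0.467 0.301 0.069] [0.493 0.21  0.069] board top rear corner [0.465 0.305 0.047] [0.492 0.213 0.047] [0.593 0.347 0.047] [0.625 0.258 0.047]
btn [0.499 0.156 0.057]
```

```bash
python3 - <<'E'
from h import *
np.set_printoptions(precision=3,suppress=True)
# lid top corners in scene; printer approx y -0.1..-0.3
for u,v in ((437,100),(371,94)):
    o,d=ray("scene",u,v)
    for y in (-.1,-.2,-.3,-.4): print(u,v,o+d*(y-o[1])/d[1])
o,d=ray("scene",375,160);print("yellow",[o+d*(y-o[1])/d[1] for y in (.06,0,-.06)])
E
python3 -m jog '[[2.5,-2.5,-2.5,0],[2.8,-2.5,-3,0],[2.8,-2,-3,0],[2.8,-1.8,-3,0],[2.8,-1.2,-3,0]]' 1 20
```

```text
437 100 [ 0.23  -0.1    0.286]
437 100 [ 0.241 -0.2    0.254]
437 100 [ 0.252 -0.3    0.223]
437 100 [ 0.263 -0.4    0.192]
371 94 [ 0.363 -0.1    0.272]
371 94 [ 0.391 -0.2    0.239]
371 94 [ 0.419 -0.3    0.206]
371 94 [ 0.447 -0.4    0.173]
yellow [array([0.292, 0.06 , 0.205]), array([0.306, 0.   , 0.174]), array([ 0.32 , -0.06 ,  0.142])]
t: 1.7
ee_pos: [0.2628, -0.4354, 0.3383]
orientation: [0.432, -0.434, -0.559, 0.559]
ft_force: [-0.0, -0.2, -0.1]
grip_width: 0.055
```

```bash
python3 -m jog '[[3.74,-0.5,-2.66,0],[3.74,-0.5,-2.66,0],[3.74,-0.5,-2.66,0],[3.74,-0.5,-2.66,0],[3.74,-0.5,-2.66,0]]'; python3 -m jog '[[3.74,0,-2.66,0],[3.74,0,-2.66,0],[3.74,0,-2.66,0],[3.74,0,-2.66,0],[4.6,0,-1.4,0]]';python3 -m jog '[[4.6,0,-1.4,0],[4.6,0,-1.4,0],[4.6,0,-1.4,-1],[4.6,0,-1.4,-1],[4.6,0,-1.4,-1]]'
```

```text
t: 2.2
ee_pos: [0.3443, -0.2205, 0.3621]
orientation: [-0.433, 0.434, 0.559, -0.559]
ft_force: [1.7, -0.8, 0.3]
grip_width: 0.015
t: 2.7
ee_pos: [0.4129, -0.0009, 0.3615]
orientation: [-0.433, 0.434, 0.559, -0.559]
ft_force: [0.5, -0.5, -0.3]
grip_width: 0.0007
t: 3.2
ee_pos: [0.4196, 0.2394, 0.362]
orientation: [-0.418, 0.418, 0.571, -0.57]
ft_force: [1.2, 0.3, -0.3]
grip_width: 0.0004
```

Run:
```python
from h import *
np.set_printoptions(precision=4,suppress=True)
s=r.get_state(); print(s["t"],s["ee_pos"]); print(Rt())
for c in ("wrist","top"):
    M=snap(c,c+"1"); 
    for q in ("push_face","rail_mid","carrier","start_top"):
        for d in r.place_of(c,q)[:1]: print(c,q,round(d["score"],2),W(M,d["position"]))
```

```text
3.2 [0.4196 0.2394 0.362 ]
[[-0.3007  0.0008 -0.9537]
 [ 0.9537  0.0006 -0.3007]
 [ 0.0004 -1.     -0.0009]]
wrist push_face 0.56 [0.4815 0.2574 0.0592]
wrist carrier 0.92 [0.5482 0.2779 0.0306]
wrist start_top 0.5 [0.5043 0.156  0.0592]
top push_face 0.64 [0.4792 0.2605 0.058 ]
top rail_mid 0.96 [0.6121 0.3053 0.0336]
top carrier 0.85 [0.5429 0.2857 0.0337]
top start_top 0.73 [ 0.5137 -0.0275 -0.0045]
```

View pics/wrist1.png

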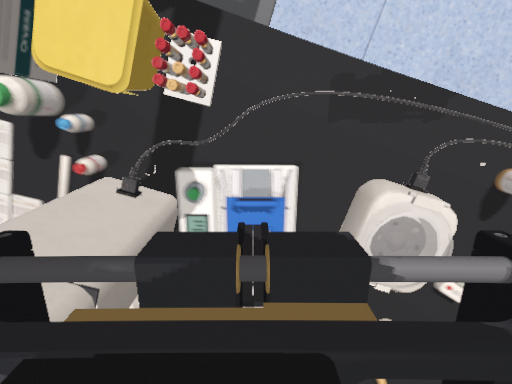

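View pics/top1.png

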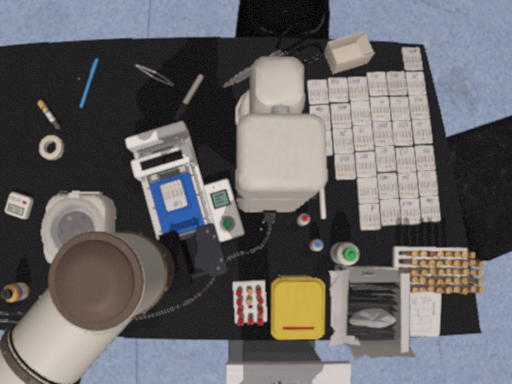

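```bash
python3 -m jog '[[0,4.5,-0.6,0],[0,4.5,-0.6,0],[0,4.5,-0.6,0],[0,4.5,-0.5,0],[0,4,-0.5,0]]'; python3 -m jog '[[0,3,0,0],[0,2.5,0,0],[0,1.2,0,0],[0,0.9,0,0],[0,0,0,0]]'
python3 - <<'E'
from h import *
s=r.get_state(); print(s["t"],s["ee_pos"],s["ft_force"]); 
snap("wrist","w2");snap("scene","s2")
E
```

```text
t: 4.2
ee_pos: [0.4469, 0.2448, 0.14]
orientation: [-0.419, 0.419, 0.57, -0.57]
ft_force: [0.3, -0.2, 0.2]
grip_width: 0.0006
t: 4.7
ee_pos: [0.4469, 0.2456, 0.0653]
orientation: [0.419, -0.419, -0.57, 0.57]
ft_force: [-0.3, 0.7, 0.1]
grip_width: 0.0005
4.7 [0.44688025 0.24559017 0.06532095] [-0.31860548  0.69639051  0.06790089]
```

View pics/w2.png

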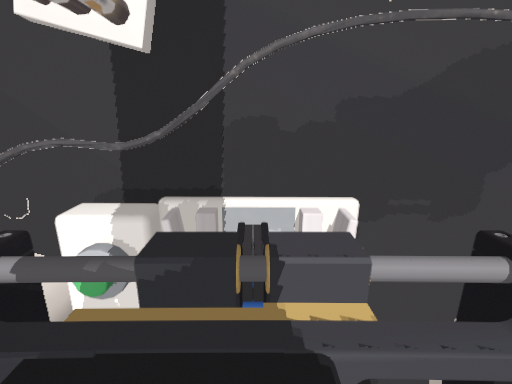

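View pics/s2.png

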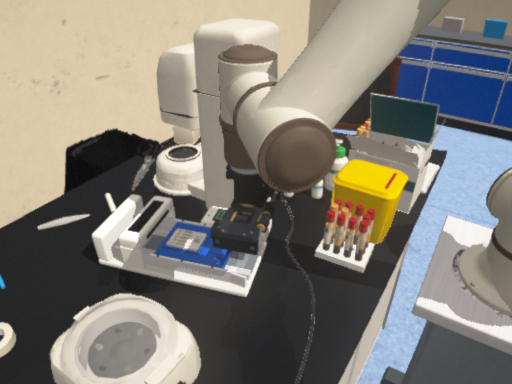

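```bash
python3 -m jog '[[0,0,-0.6,0],[0,0,-0.6,0],[0,0,-0.4,0],[0,0,-0.3,0],[0,0,-0.2,0]]'; python3 -m jog '[[0,0,-0.2,0],[0,0,-0.2,0],[0,0,-0.2,0],[0,0,-0.2,0],[0,0,-0.2,0]]'; python3 -m jog '[[0,0,-0.2,0],[0,0,-0.2,0],[0,0,-0.2,0],[0,0,-0.2,0],[0,0,-0.2,0]]'
```

```text
t: 5.3
ee_pos: [0.4672, 0.2523, 0.0656]
orientation: [-0.419, 0.419, 0.57, -0.57]
ft_force: [-1.2, 0.1, 0.1]
grip_width: 0.0007
t: 5.8
ee_pos: [0.4763, 0.2551, 0.0654]
orientation: [0.419, -0.418, -0.57, 0.57]
ft_force: [-0.2, 0.5, -1.3]
grip_width: 0.0006
t: 6.3
ee_pos: [0.4861, 0.2582, 0.0655]
orientation: [0.418, -0.418, -0.57, 0.57]
ft_force: [-0.5, 0.1, -0.3]
grip_width: 0.0006
```

```bash
python3 -m jog '[[0,0,-0.2,0],[0,0,-0.2,0],[0,0,-0.2,0],[0,0,-0.2,0],[0,0,-0.2,0]]'; python3 -m jog '[[0,0,-0.2,0],[0,0,-0.2,0],[0,0,-0.2,0],[0,0,-0.2,0],[0,0,-0.2,0]]'
python3 - <<'E'
from h import *
np.set_printoptions(precision=4,suppress=True)
c="top";M=snap(c,"t3")
for q in ("carrier","rail_mid","nest"):
    for d in r.place_of(c,q)[:1]: print(c,q,round(d["score"],2),W(M,d["position"]))
c="scene";M=snap(c,"s3")
for q in ("carrier","rail_mid","nest"):
    for d in r.place_of(c,q)[:1]: print(c,q,round(d["score"],2),W(M,d["position"]))
im=cv2.imread("pics/s3.png"); cv2.imwrite("pics/s3z.png",cv2.resize(im[170:310,80:290],None,fx=3.5,fy=3.5,interpolation=cv2.INTER_CUBIC))
E
```

```text
t: 6.8
ee_pos: [0.4956, 0.2612, 0.0655]
orientation: [0.418, -0.418, -0.57, 0.57]
ft_force: [-0.2, -0.5, -0.7]
grip_width: 0.0005
t: 7.3
ee_pos: [0.5052, 0.2642, 0.0656]
orientation: [-0.418, 0.418, 0.57, -0.57]
ft_force: [0.8, 0.4, 0.2]
grip_width: 0.0002
top carrier 0.8 [0.5762 0.2936 0.0314]
top nest 0.55 [0.609  0.3005 0.0433]
scene carrier 0.59 [0.5788 0.2927 0.0357]
scene rail_mid 0.55 [0.6141 0.3023 0.0318]
scene nest 0.56 [0.6093 0.2958 0.0476]
```

View pics/s3z.png

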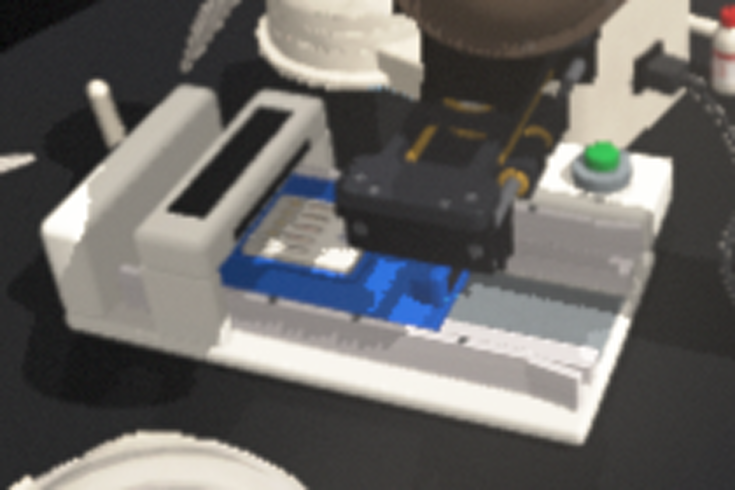

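View pics/t3.png

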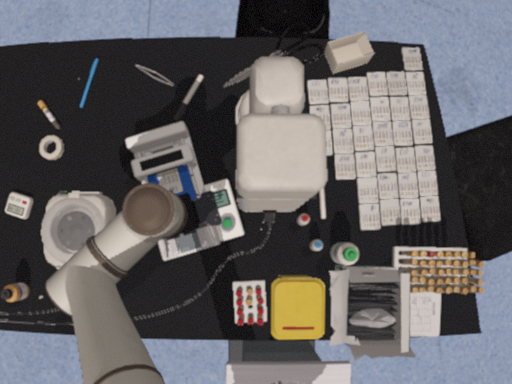

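```bash
python3 -m jog '[[0,0,-0.2,0],[0,0,-0.2,0],[0,0,-0.2,0],[0,0,-0.2,0],[0,0,-0.2,0]]'; python3 -m jog '[[0,0,-0.2,0],[0,0,-0.2,0],[0,0,-0.2,0],[0,0,-0.1,0],[0,0,-0.1,0]]'; for i in 1 2 3; do python3 -m jog '[[0,0,-0.1,0],[0,0,-0.1,0],[0,0,-0.1,0],[0,0,-0.1,0],[0,0,-0.1,0]]';done
```

```text
t: 8.2
ee_pos: [0.5147, 0.2671, 0.0655]
orientation: [0.419, -0.418, -0.57, 0.57]
ft_force: [-0.8, -0.4, 0.2]
grip_width: 0.0006
t: 8.7
ee_pos: [0.5222, 0.2695, 0.0655]
orientation: [0.419, -0.418, -0.57, 0.57]
ft_force: [0.2, 0.1, -0.6]
grip_width: 0.0005
t: 9.2
ee_pos: [0.527, 0.271, 0.0655]
orientation: [0.418, -0.418, -0.57, 0.57]
ft_force: [-0.0, -0.2, -0.0]
grip_width: 0.0005
t: 9.7
ee_pos: [0.5318, 0.2725, 0.0656]
orientation: [-0.418, 0.418, 0.57, -0.57]
ft_force: [0.9, 0.0, 0.7]
grip_width: 0.0009
t: 10.2
ee_pos: [0.5366, 0.274, 0.0655]
orientation: [0.419, -0.418, -0.57, 0.57]
ft_force: [-0.8, 0.8, 0.6]
grip_width: 0.0003
```

```bash
python3 -m jog '[[0,0,-0.1,0],[0,0,-0.1,0]]' |grep -E "ee|ft"; python3 -m jog '[[0,0,-0.1,0],[0,0,-0.1,0]]'|grep -E "ee|ft"
```

```text
ee_pos: [0.5385, 0.2746, 0.0655]
ft_force: [-0.3, -1.0, -0.4]
ee_pos: [0.5404, 0.2753, 0.0656]
ft_force: [0.3, -0.3, 0.6]
```

Run:
```python
from h import *
np.set_printoptions(precision=4,suppress=True)
for c in ("scene","top"):
  M=snap(c,c+"4")
  for q in ("carrier","rail_mid"):
    for d in r.place_of(c,q)[:1]: print(c,q,round(d["score"],2),W(M,d["position"]))
im=cv2.imread("pics/scene4.png"); cv2.imwrite("pics/s4z.png",cv2.resize(im[170:310,80:290],None,fx=3.5,fy=3.5,interpolation=cv2.INTER_CUBIC))
f=[r.get_state()["ft_force"] for _ in range(3)]; print(np.array(f))
```

```text
scene carrier 0.76 [0.6145 0.3063 0.0324]
scene rail_mid 0.95 [0.615  0.3046 0.0322]
top carrier 0.62 [0.6135 0.307  0.0257]
[[-0.5485  0.2715 -0.5217]
 [-0.5485  0.2715 -0.5217]
 [-0.5485  0.2715 -0.5217]]
```

View pics/s4z.png

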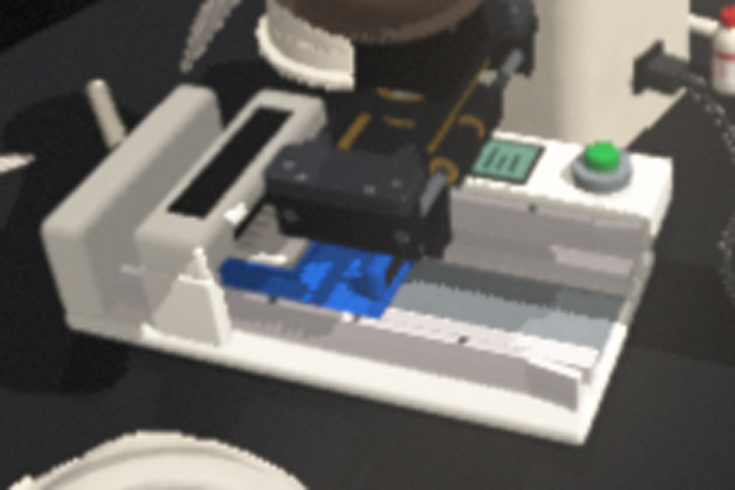

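```bash
for i in 1 2 3; do python3 -m jog '[[0,0,-0.1,0],[0,0,0,0]]' |grep -E "ee|ft"; done
```

```text
ee_pos: [0.5413, 0.2755, 0.0655]
ft_force: [-0.8, -0.5, 0.6]
ee_pos: [0.5423, 0.2758, 0.0655]
ft_force: [-0.9, 0.3, 1.0]
ee_pos: [0.5426, 0.2758, 0.0653]
ft_force: [-2.9, -0.5, 0.9]
```

```bash
for i in 1 2; do python3 -m jog '[[0,0,-0.1,0],[0,0,0,0]]' |grep -E "ee|ft"; done;  python3 - <<'E'
from h import *
np.set_printoptions(precision=4,suppress=True)
c="scene"
M=snap(c,c+"5")
for q in ("carrier","push_face"):
    for d in r.place_of(c,q)[:1]: print(c,q,round(d["score"],2),W(M,d["position"]))
im=cv2.imread("pics/scene5.png"); cv2.imwrite("pics/s5z.png",cv2.resize(im[170:310,80:290],None,fx=3.5,fy=3.5,interpolation=cv2.INTER_CUBIC))
E
```

```text
ee_pos: [0.5428, 0.2757, 0.0651]
ft_force: [-5.5, -0.4, 2.4]
ee_pos: [0.5429, 0.2755, 0.0649]
ft_force: [-7.3, -1.0, 3.3]
scene carrier 0.78 [0.6176 0.3081 0.0284]
scene push_face 0.9 [0.5556 0.2813 0.056 ]
```

View pics/s5z.png

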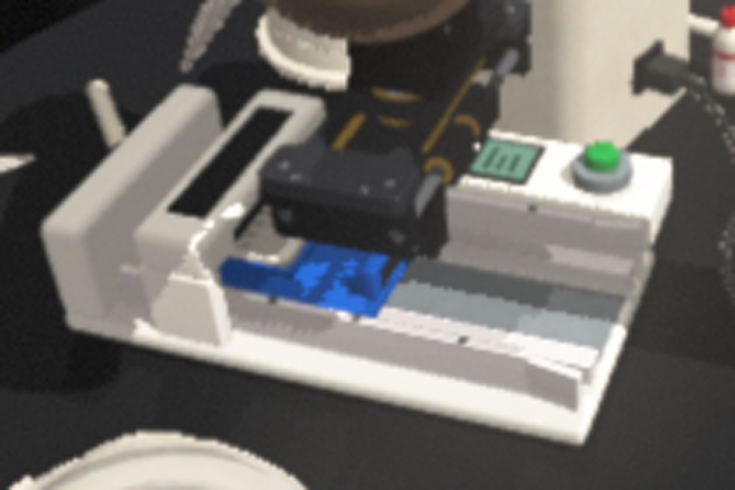

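```bash
python3 -m jog '[[0,0,0.3,0],[0,0,0.6,0],[0,0,1.5,0],[0,0,2,0],[0,-2,2,0]]' |grep -E "ee|ft"; python3 -m jog '[[0,-4,3,0],[0,-4,3,0],[0,-4,1,0],[0,-4,0,0],[0,0,0,0]]' |grep -E "ee|ft";  python3 - <<'E'
from h import *
np.set_printoptions(precision=4,suppress=True)
for c in ("scene","top","wrist"):
  M=snap(c,c+"6")
  for q in ("carrier","push_face","nest","test_plate","rail_mid","start_top"):
    for d in r.place_of(c,q)[:1]: print(c,q,round(d["score"],2),W(M,d["position"]))
im=cv2.imread("pics/scene6.png"); cv2.imwrite("pics/s6z.png",cv2.resize(im[190:300,90:280],None,fx=4,fy=4,interpolation=cv2.INTER_CUBIC))
E
```

```text
ee_pos: [0.4826, 0.2565, 0.0836]
ft_force: [-0.9, 0.4, 0.1]
ee_pos: [0.4199, 0.2389, 0.2525]
ft_force: [0.3, 0.9, 0.3]
scene carrier 0.93 [0.6165 0.305  0.031 ]
scene push_face 0.94 [0.5533 0.2822 0.0565]
scene nest 0.65 [0.6487 0.3034 0.0423]
scene test_plate 0.72 [ 0.4511 -0.0636 -0.0033]
scene rail_mid 0.86 [0.612  0.3024 0.0328]
scene start_top 0.64 [0.5015 0.1583 0.0618]
top carrier 0.87 [0.6133 0.3055 0.0285]
top push_face 0.65 [0.5536 0.2804 0.0562]
top nest 0.95 [0.6464 0.3086 0.0383]
top test_plate 0.76 [0.6419 0.3076 0.0432]
top rail_mid 0.44 [0.6447 0.3098 0.0372]
top start_top 0.6 [0.5016 0.1552 0.0615]
wrist carrier 0.43 [0.6188 0.3027 0.0312]
wrist start_top 0.56 [0.5048 0.1593 0.0633]
```

View pics/s6z.png

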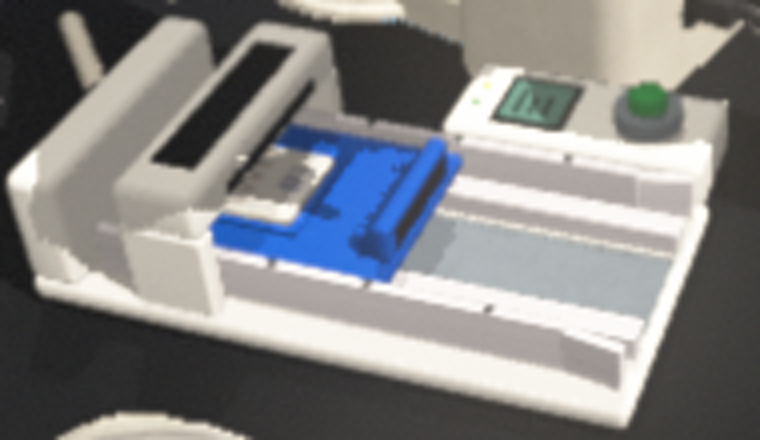

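View pics/wrist6.png

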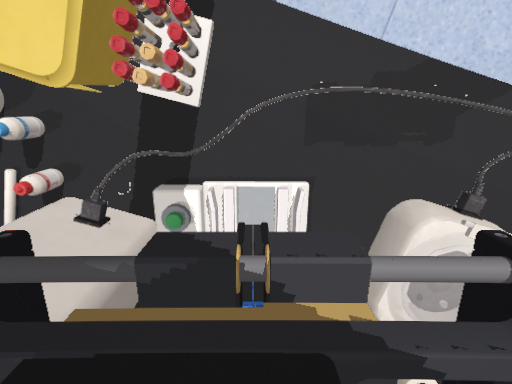

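View pics/top6.png

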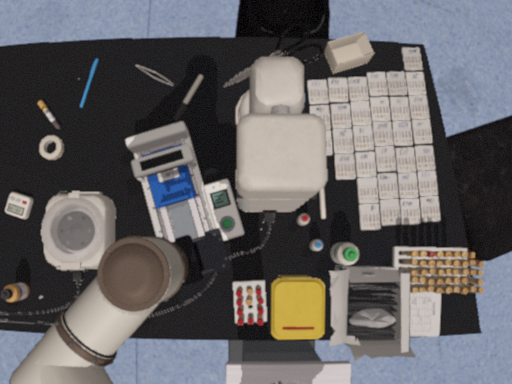

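Run:
```python
from h import *
a=cv2.imread("pics/scene0.png")[215:275,150:245]; b=cv2.imread("pics/scene6.png")[215:275,135:230]
for n,i in (("a",a),("b",b)): cv2.imwrite(f"pics/z{n}.png",cv2.resize(i,None,fx=8,fy=8,interpolation=cv2.INTER_CUBIC))
```

```text
(no output)
```

View pics/za.png

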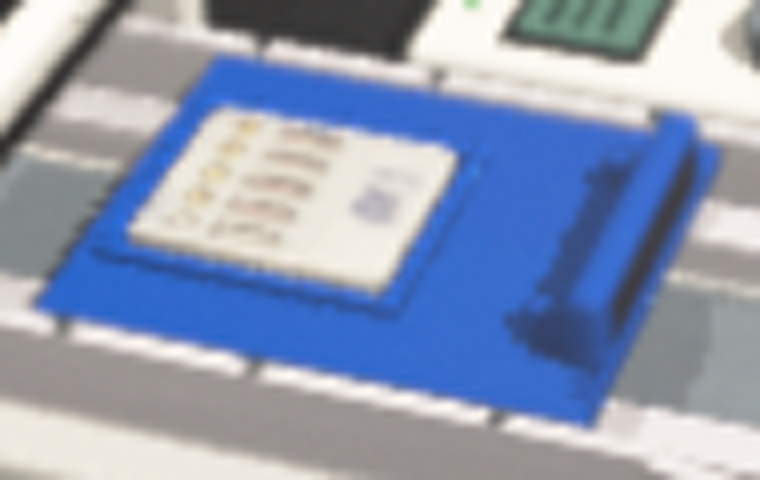

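View pics/zb.png

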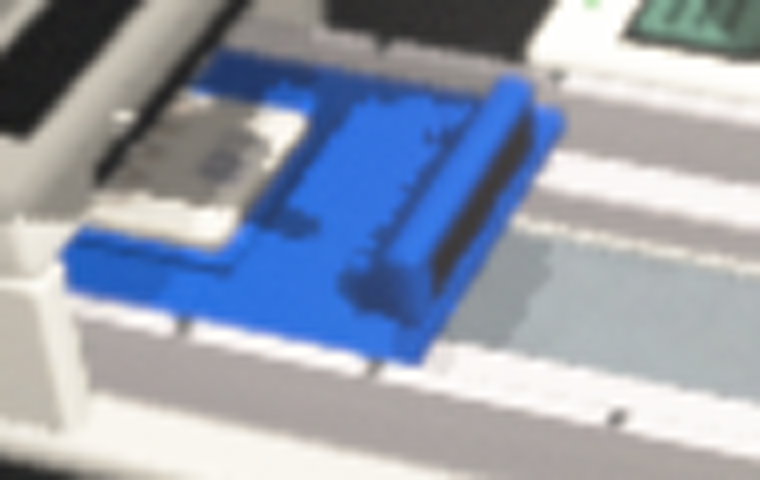

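Run:
```python
from h import *
np.set_printoptions(precision=4,suppress=True)
e=np.array([np.cos(np.radians(17.5)),np.sin(np.radians(17.5))]); n=np.array([-e[1],e[0]])
o=np.array([.613,.304])
def rf(u,v,z):
    p=atz("scene",u,v,z)[:2]-o; return np.array([p@e,p@n])*1000
A={"farR":(720,150),"nearR":(593,428),"farF":(213,57),"nearF":(38,305),"ledgeTopFar":(690,118),"ledgeTopNearFront":(570,305)}
B={"farR":(565,115),"nearR":(420,362),"ledgeTopFar":(528,83),"ledgeTopNearFront":(390,262)}
for k,(x,y) in A.items():
    z=.069 if "ledge" in k else .047
    print("A",k,rf(150+x/8,215+y/8,z))
for k,(x,y) in B.items():
    z=.069 if "ledge" in k else .047
    print("B",k,"slid",rf(135+x/8,215+y/8,z),"down",rf(135+x/8,215+y/8,z-.005))
# nearer edge midline points, B far edge front visible (200,75)? near front (65,295)
for nm,(x,y) in {"farEdgeFront":(215,50),"nearEdge":(80,290),"nearEdge2":(250,325)}.items(): print(nm,"slid",rf(135+x/8,215+y/8,.047),"down",rf(135+x/8,215+y/8,.042))
for nm,(x,y) in {"nearEdge2":(300,365),"farEdge":(450,100)}.items(): print("A",nm,rf(150+x/8,215+y/8,.047))
```

```text
A farR [-141.9727  -50.8363]
A nearR [-143.78     51.1271]
A farF [ -1.3643 -51.5236]
A nearF [-2.6448 48.7225]
A ledgeTopFar [-139.7657  -35.085 ]
A ledgeTopNearFront [-134.237    36.4394]
B farR slid [-69.7104 -45.3348] down [-67.0339 -51.0791]
B nearR slid [-71.0752  49.4051] down [-68.4128  44.6295]
B ledgeTopFar slid [-67.8773 -29.4373] down [-65.0552 -35.2819]
B ledgeTopNearFront slid [-62.493   41.5509] down [-59.6132  36.4662]
farEdgeFront slid [ 30.4012 -45.7518] down [ 34.1012 -51.5003]
nearEdge slid [18.1175 49.1999] down [21.6919 44.4222]
nearEdge2 slid [-27.0946  48.929 ] down [-23.9825  44.1484]
A nearEdge2 [-71.4849  50.3335]
A farEdge [-68.6655 -51.4641]
```

```bash
python3 -m jog '[[0,0,0,8],[0,0,0,8],[0,0,0,8],[0,0,0,8],[0,0,0,8]]' ; python3 -m jog '[[0,0,0,8],[0,0,0,8],[0,0,0,6.5],[0,0,0,0]]'
python3 - <<'E'
from h import *
s=r.get_state(); print(s["joint_pos"]); print(Rt())
E
```

```text
t: 14.6
ee_pos: [0.4172, 0.2366, 0.2456]
orientation: [0.589, -0.589, -0.391, 0.391]
ft_force: [0.7, -0.5, -0.1]
grip_width: 0.0003
t: 15.0
ee_pos: [0.4345, 0.2193, 0.2445]
orientation: [0.661, -0.639, -0.275, 0.283]
ft_force: [-0.8, 0.1, -0.2]
grip_width: 0.0002
[ 0.78094351  0.14654154 -0.28750616 -0.03603723 -1.13612178 -3.09636033]
[[ 0.68878813 -0.02238322 -0.72461707]
 [ 0.72496032  0.02382582  0.68837843]
 [ 0.00185647 -0.99946552  0.03263789]]
```

```bash
python3 -m jog '[[0,1,-1.5,-3],[0,1,-2,0],[0,1,-2,0],[0,1,-1.5,0],[0,0,0,0]]'
python3 - <<'E'
from h import *
s=r.get_state(); print(s["joint_pos"]); print(Rt())
d=np.array([.496,.163,0])-s["ee_pos"]; print(Rt().T@d*100)
E
```

```text
t: 15.5
ee_pos: [0.4853, 0.1741, 0.2006]
orientation: [0.653, -0.631, -0.291, 0.301]
ft_force: [-0.5, 0.9, -0.4]
grip_width: 0.0008
[ 0.64015356  0.23837167 -0.28685984 -0.03718775 -1.05328981 -2.89838742]
[[ 6.48765174e-01 -2.52536171e-02 -7.60569526e-01]
 [ 7.60988665e-01  2.14790887e-02  6.48409517e-01]
 [-3.83453307e-05 -9.99450301e-01  3.31526011e-02]]
[-0.14737512 19.99695515 -2.20011336]
```

```bash
python3 -m jog '[[0,2,-0.8,0],[-0.1,2,-0.7,0],[0,2,-0.3,0],[0,0,0,0]]'
python3 - <<'E'
from h import *
s=r.get_state(); print(s["t"])
for c in ("scene","wrist","top"): M=snap(c,c+"7")
for d in r.place_of("wrist","start_top")[:1]: print(d["score"],W(np.array(r.camera_model("wrist")["world_from_camera"]),d["position"]))
im=cv2.imread("pics/scene7.png"); cv2.imwrite("pics/s7z.png",cv2.resize(im[20:270,120:320],None,fx=3,fy=3,interpolation=cv2.INTER_CUBIC)[-600:])
E
```

```text
t: 15.9
ee_pos: [0.4953, 0.1637, 0.1397]
orientation: [0.652, -0.631, -0.291, 0.302]
ft_force: [-0.3, -0.3, -0.1]
grip_width: 0.0007
15.9
0.83 [0.50121033 0.15911545 0.06056646]
```

View pics/s7z.png

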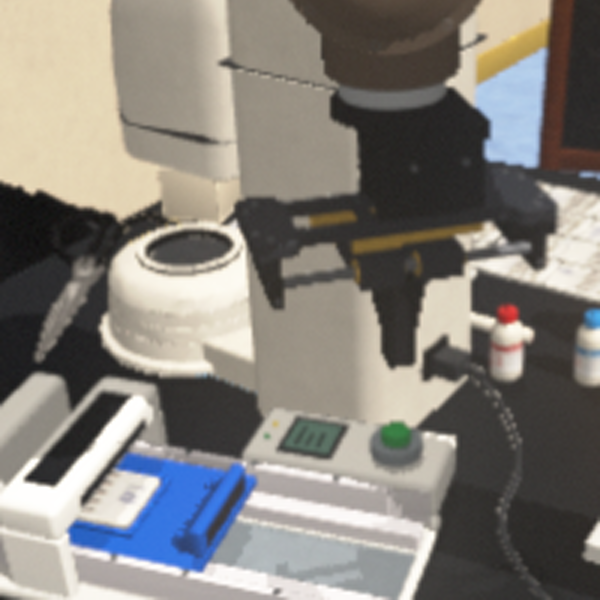

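View pics/wrist7.png

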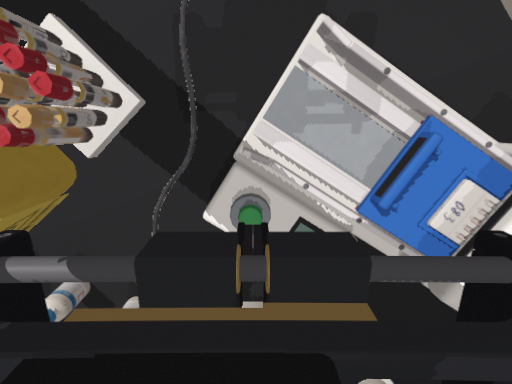

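View pics/top7.png

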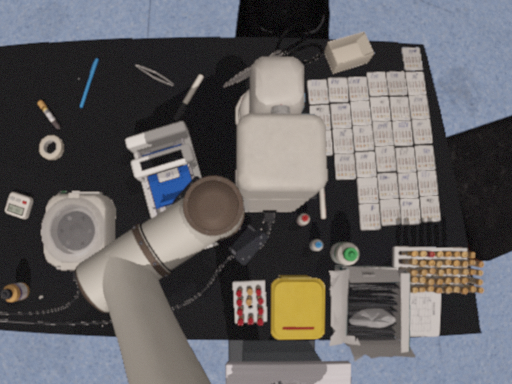

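```bash
python3 -m jog '[[0,2,-0.1,0],[0,2,-0.1,0],[0,1.4,-0.1,0],[0,0.5,0,0],[0,0,0,0]]' | grep -E "ee|ft"; python3 -m jog '[[0,0.4,0,0],[0,0.3,0,0],[0,0.2,0,0]]' | grep -E "ee|ft"; python3 -m jog '[[0,0.2,0,0],[0,0,0,0]]' | grep -E "ee|ft"
```

```text
ee_pos: [0.4982, 0.1639, 0.0831]
ft_force: [-0.4, 0.0, 0.3]
ee_pos: [0.4983, 0.1641, 0.0742]
ft_force: [-0.2, 0.7, 2.5]
ee_pos: [0.4983, 0.1641, 0.0721]
ft_force: [0.3, 1.1, 4.1]
```

```bash
python3 -m jog '[[0,0.1,0,0],[0,0,0,0]]' | grep -E "ee|ft";python3 -m jog '[[0,0.1,0,0],[0,0,0,0]]' | grep -E "ee|ft"
```

```text
ee_pos: [0.4983, 0.1642, 0.0711]
ft_force: [-1.0, 0.7, 3.2]
ee_pos: [0.4984, 0.1642, 0.0705]
ft_force: [0.0, 0.6, 7.0]
```

```bash
python3 -m jog '[[0,0.1,0,0],[0,0,0,0]]' | grep -E "ee|ft";python3 -m jog '[[0,0.1,0,0],[0,0,0,0]]' | grep -E "ee|ft"
python3 - <<'E'
from h import *
snap("scene","s8"); im=cv2.imread("pics/s8.png"); cv2.imwrite("pics/s8z.png",cv2.resize(im[130:240,200:330],None,fx=5,fy=5,interpolation=cv2.INTER_CUBIC))
E
```

```text
ee_pos: [0.4983, 0.1642, 0.0704]
ft_force: [-2.7, -0.8, 13.0]
ee_pos: [0.4984, 0.1642, 0.0702]
ft_force: [-4.5, -0.2, 18.3]
```

View pics/s8z.png

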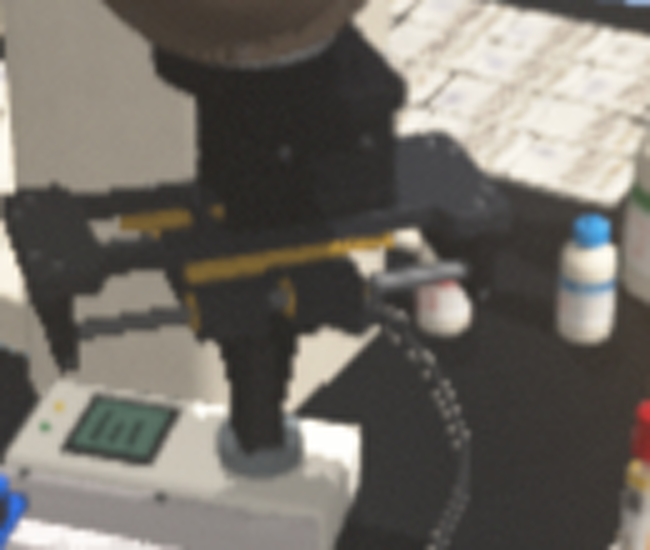

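```bash
for i in 1 2 3 4 5 6 7 8 9 10 11 12; do python3 -m jog '[[0,-0.08,0,0]]' | grep -E "ee|ft"; done
```

```text
ee_pos: [0.4984, 0.1642, 0.0704]
ft_force: [-2.1, -0.1, 10.1]
ee_pos: [0.4983, 0.1642, 0.0706]
ft_force: [-1.7, -0.4, 5.8]
ee_pos: [0.4983, 0.1641, 0.0708]
ft_force: [-0.1, -0.5, 5.3]
ee_pos: [0.4983, 0.1642, 0.0713]
ft_force: [0.2, 0.5, 5.2]
ee_pos: [0.4983, 0.1641, 0.0719]
ft_force: [1.6, -0.3, 4.0]
ee_pos: [0.4983, 0.1641, 0.0726]
ft_force: [1.0, 0.8, 2.9]
ee_pos: [0.4983, 0.1641, 0.0733]
ft_force: [1.0, 0.9, 3.7]
ee_pos: [0.4981, 0.164, 0.074]
ft_force: [1.7, 0.8, 2.9]
ee_pos: [0.4978, 0.1637, 0.0747]
ft_force: [0.5, 1.0, 1.1]
ee_pos: [0.4975, 0.1635, 0.0753]
ft_force: [1.2, 0.5, 1.5]
ee_pos: [0.497, 0.1632, 0.0759]
ft_force: [1.5, 0.1, 0.2]
ee_pos: [0.4967, 0.163, 0.0765]
ft_force: [-0.8, -0.1, 0.1]
```

```bash
python3 -m jog '[[0,-2,0,0],[0,-3,0.5,0],[0,-4,1.5,0],[0,-4,2,0],[0,-3,2,0]]'; python3 -m jog '[[0,-1,1,0],[0,0,0,0]]' | grep ft
python3 - <<'E'
from h import *
np.set_printoptions(precision=4,suppress=True)
for c in ("scene","top"):
  M=snap(c,c+"9")
  for q in ("carrier","push_face","nest","test_plate","start_top","wash_bottle","dropper_red","dropper_blue"):
    for d in r.place_of(c,q)[:1]: print(c,q,round(d["score"],2),W(M,d["position"]))
im=cv2.imread("pics/scene9.png"); cv2.imwrite("pics/s9z.png",cv2.resize(im[170:300,90:350],None,fx=3,fy=3,interpolation=cv2.INTER_CUBIC))
cv2.imwrite("pics/z9.png",cv2.resize(im[215:275,135:230],None,fx=8,fy=8,interpolation=cv2.INTER_CUBIC))
b=cv2.imread("pics/scene6.png").astype(int);print(np.abs(b-im)[228:262,150:200].mean())
E
```

```text
t: 19.65
ee_pos: [0.4552, 0.1987, 0.2411]
orientation: [0.653, -0.631, -0.293, 0.3]
ft_force: [1.0, -0.0, -0.3]
grip_width: 0.0004
ft_force: [0.1, -0.6, -0.3]
scene carrier 0.96 [0.6144 0.3074 0.0315]
scene push_face 0.88 [0.5504 0.2844 0.0544]
scene nest 0.89 [0.6456 0.3076 0.0413]
scene test_plate 0.63 [ 0.4298 -0.1281 -0.0006]
scene start_top 0.52 [0.4996 0.1589 0.0621]
scene wash_bottle 0.85 [ 0.4261 -0.1272  0.0004]
scene dropper_red 0.46 [ 0.5144 -0.0329  0.0008]
scene dropper_blue 0.72 [ 0.4504 -0.0628  0.0052]
top carrier 0.88 [0.613  0.3057 0.026 ]
top push_face 0.67 [0.5498 0.2825 0.0554]
top nest 0.63 [0.6473 0.3085 0.0413]
top test_plate 0.5 [0.642  0.3074 0.0444]
top start_top 0.63 [0.5016 0.1551 0.0592]
top wash_bottle 0.92 [ 0.4304 -0.1287 -0.0025]
top dropper_red 0.49 [ 0.5131 -0.0302 -0.0005]
top dropper_blue 0.61 [ 0.4518 -0.0634  0.0029]
14.302549019607843
```

View pics/s9z.png

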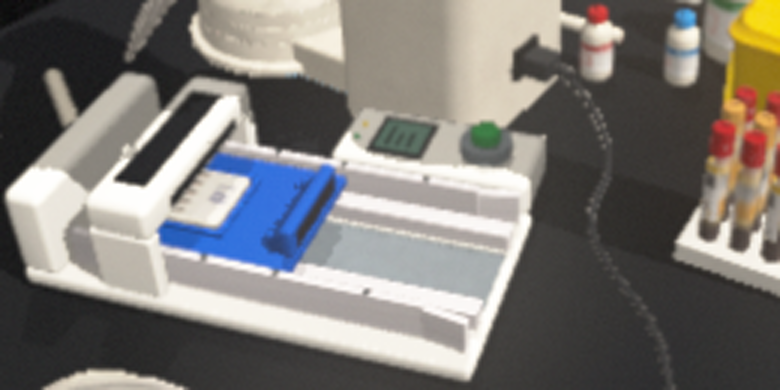

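View pics/z9.png

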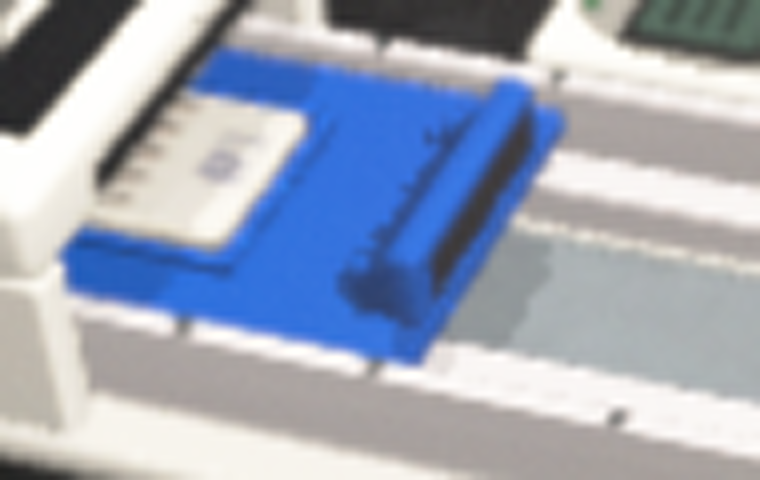

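The pictures show the carrier unmoved and flat, the plate in its nest, the button up again and the bottles standing. The arm is clear.

```bash
python3 -c "
from cell import r
print(r.get_state()['t']); r.close_job()"
```

```text
20.75
the job is handed in; nothing more can be done
```

The strip reader is loaded: the carrier is seated in its notches, the start button was pressed right down and is up again. I handed the job in at t = 20.75 s, and no verdict was given.

- **Carrier:** I pushed it slowly with the closed fingers on its rear ledge. It hit a firm stop at about 7 N along the push. I saw no clear force sign of the drop itself, because force noise is about ±1 N. In the scene picture the ledge and far-edge corners match the carrier 5 mm lower to about 0.5 mm across the track. The near edge was hidden behind the side guide, so it confirmed nothing.
- **Button:** The force rose from about 1.5 N to 5 N over 5 mm of travel, then met a hard stop, and I held it to about 18 N. I pressed about 8 mm off centre to clear the tall white tower beside the console. The wrist had a 1.9° tilt because the last joint reached its limit while turning. On lifting, the force came back to zero at the same height where contact began.
- **Last pictures:** The carrier had not moved since seating, the plate was in its nest, and the bottles were within about 5 mm of their first readings, which is the accuracy of those readings. The arm was well clear, with the force near zero.
- **Disagreements:** The networks put the button top at 59–62 mm, against the 57 mm given. Contact also came about 4 mm higher than the stated tip length implies, probably because the fingertips reach further when closed. From the scene camera, the test plate was mistaken for a bottle, so I checked it by eye and with the top camera. The top camera put it about 4–5 mm from the nest point, within the readings' accuracy but close to the 5 mm limit.

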